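Measure a half shell on the measuring board

TASK

Measure the half mussel shell that lies on the measuring board. Without picking it up, push it with the fingertips until its straight hinge edge lies flat along the fence and its front end touches the end stop; then push the slider along its rail until it just touches the shell's other end, without forcing it. Leave everything else on the bench where it is, and take the hand away.

Things in the scene. Friction and masses are not known exactly. Their poses are not given: they have to be found in the camera images.
- board: the measuring board, fixed to the bench: a white slab 170 mm (x) by 500 mm (y), its top 18 mm above the bench. Origin: centre of its underside, at bench height. Its y axis runs along the scale to the end stop, its x axis across the board to the fence, z up. Graduations run along the near (-x) edge.
- fence_face (a point): middle of the foot of the fence's straight face: an aluminium rail along the board's whole far (+x) edge, 24 mm high above the board's top, 20 mm thick. In the board's frame the face is the plane x = +65 mm. Axes as the board's.
- stop_face (a point): middle of the foot of the end stop's face: an aluminium plate across the board at its +y end, from x = -80 to +65 mm, 52 mm high above the board's top. In the board's frame the face is the plane y = +225 mm. Axes as the board's.
- shell_center (a point): centre, half-way up, of the half mussel shell on the board: brown, lying hollow side down on its rim, 104 mm long (y), 56 mm wide (x), a dome 22 mm high. +y runs to its front end (52 mm from here), which faces the end stop, +x to its hinge edge (28 mm from here), which faces the fence. Seated on both, this point is at x = +37, y = +173 mm in the board's frame.
- valve: the same half shell, origin under its centre at the rim. 40 to 85 g, smooth, slides easily. The hinge edge is straight over its middle 55 mm, the other side and both ends are rounded. The dome's sides are nearly upright in the lowest 6 mm and lean in above: at 10 mm they lie 3 to 6 mm inside the outline, at the hinge 1 mm. It starts clear of fence and stop, turned by up to 0.4 rad from the board's y.
- slider (a joint): how far the slider has been pushed along the rail towards the end stop, in m: 0 to 0.38, starts between 0 and 0.07. The face of its plate towards the stop is at y = joint - 0.185 m in the board's frame; with the shell seated it touches the shell at 0.306. About 1.5 N of friction; it stays where it is left and cannot be lifted.
- slider_push (a point): middle of the back face (away from the end stop) of the slider's upright plate, 24 mm above the board's top; axes as the board's; push here towards +y. The plate is 8 mm thick, spans x = -75 to +64 mm of the board, its top is 47 mm above the board's. Its black carriage rides on the rail and reaches 62 mm back from the plate, at x above +58 mm.
- snail_shell: a large brown spiral snail shell, about 90 mm long and 40 mm high; bystander on the bench
- small_valve: a smaller half mussel shell, 72 x 40 x 16 mm, on the bench (not the one to measure); bystander
- jar_a: a small glass specimen jar with a red lid, 44 mm across, 60 mm tall; bystander
- jar_b: a second such jar; bystander
- petri_dish: a clear open dish, 90 mm across, 14 mm tall; bystander
- forceps: steel forceps lying flat, 130 mm long along their x, 8 mm tall; bystander
- caliper: a yellow plastic caliper lying flat, 180 mm long along its x, jaws to its -y, 9 mm tall; bystander
There are look-alikes about, which are no part of the job. What is shaped like the valve but pink is not meant.

How it is judged:
By the outcome, as a careful person would: the job done as asked, in the order asked, and still so for the second after the job is handed in, with the robot touching nothing.
It also fails if it takes over 61 s, if anything falls off the work surface, if the arm or the gripper's body presses on something with over 40 N, if the wrist force passes 120 N, or if a joint passes its speed limit or range.

ROBOT

A 6-joint arm with a two-finger parallel gripper is mounted at the origin on the work surface. World frame = base frame: x ahead of the robot, y to its left, z up, the work surface at z = 0. Lengths are in m, angles in rad, forces in N, time in s.
With the tool pointing down it reaches from about 0.275 to 0.875 m from the base axis. Payload 12.5 kg.
Tool frame: the origin (TCP) lies at the very end of the fingers, on their centre line; the grasp point (between the pads) lies 19 mm behind it; x points along the fingers, y is the direction in which the jaws open and shut, and the axes are right-handed (so a half turn about x gives the same grasp; the last joint's range is limited). The gripper opens to 85 mm and grips with 20 to 120 N. Pads are 22 mm wide; open, the fingers measure 114 mm over their backs; the gripper's body (76 mm by 85 mm) begins 54 mm behind the grasp point. The pads swing forward as they close: fully open they stand 13 mm farther back than shut.
Start: joints at [1.245, 0.351, 1.652, -0, 1.139, -0.085], TCP at [0.131, 0.534, 0.231] pointing down, gripper open.
Joint ranges: [-2.75, 2.75], [-0.79, 2.1], [0.01, 2.65], [-1.57, 4.71], [0.07, 3.14], [-2.87, 2.87]. Speed limits (rad/s): [2.22, 2.22, 2.79, 3.14, 3.14, 3.14].

INTERFACE

Orientations are given as a 3x3 rotation matrix whose columns are the frame's x, y, z axes.
In Python, from bench import manip gives the robot as it stands. Calls block until the motion is done:
- manip.move_ptp(position, orientation): joint-space move of the TCP to a pose.
- manip.move_l(position, attitude=None, max_speed=0.15): straight line of the TCP; attitude=None keeps the orientation; max_speed is the mean speed in m/s.
- manip.move_j(angles): joint-space move.
- manip.set_gripper(opening, effort=None): opening from 0.0 (shut) to 1.0 (fully open); effort is the grip in N (None keeps the last); returns when the fingers have stopped.
- manip.dwell(seconds).
- manip.inverse_kinematics(position, orientation): joint angles nearest the present ones, or None.
- manip.grab_frame(name): name is "scene" or "top" or "wrist"; returns (picture, depth): 400x640x3 uint8, red, green, blue; 400x640 float32, m along the optical axis (not along the pixel's ray), 0 where there is no reading.
- manip.get_calibration(name): a dict with "camera_matrix" (3x3 intrinsics, pixels), "R" (3x3) and "t" (3): a world point X has camera coordinates R X + t. Camera axes: x right, y down, z forward; pixel columns grow to the right and rows downward; lengths in m; the calibration is good to about 2 mm. A picture is of the moment at which its call begins: read the wrist's pose just before it. get_calibration takes no time and is no camera call; for the wrist camera it gives the pose at the moment of the call.
A pose or a line that the arm cannot do raises manip.Unreachable and nothing moves.
- manip.sign_off(): hands the job in, once; it reports no verdict.
Trained networks look in the newest picture that a camera, given by its name, has taken for a name from the list of things; names that differ only in an ending like _2 or _b are one class to them, and where a whole thing is asked for, a point or a joint stands for the part that bears it (a point fixed in the world has none). Each returns a list of dicts, best first, with "confidence" (0 to 1); they miss things now and then, are a little off and sometimes report something else, mostly with a low value. They report only what shows in the picture. A call takes as long as a camera call. They do not tell look-alikes from the thing itself.
- manip.look_for(camera, name): "at" ([x, y, z] in m, in world coordinates, good to about 4 mm: the middle of the surface that is visible of it).
Readings, each from a call of its own:
- manip.current_time(): time.
- manip.current_qpos(): joint angles.
- manip.current_joint_vel(): joint speeds.
- manip.current_joint_torque(): joint torques, N m.
- manip.current_ee_pos(): TCP position.
- manip.current_tcp_rot(): TCP orientation.
- manip.current_force(): force on the tool from outside, world axes, zero at the start.
- manip.current_ft_torque(): the same for the moment, N m.
- manip.current_grip_width(): opening from 0.0 (shut) to 1.0 (fully open).
Only numpy, scipy, OpenCV 4.12 (cv2) and the standard library are available. Lean on these libraries where they do the work, as an engineer would, in place of code of your own. Each camera call takes 0.05 s, during which the arm holds its last target.

## Working session

There is one attempt and no reset: what is moved stays moved. The work goes in short steps, each a Python script; the robot and the scene stay as the last script left them, time stands still between calls to the robot, and variables do not carry over. Pictures are saved under pics/ and viewed, and the job is handed in when it is done.

```bash
ls; mkdir -p pics; python3 - <<'E'
from bench import manip
import cv2,numpy as np
for c in ["scene","top","wrist"]:
    im,d=manip.grab_frame(c); cv2.imwrite(f"pics/{c}0.png",im[:,:,::-1]); np.save(f"pics/{c}0d.npy",d)
    K=manip.get_calibration(c); print(c,K["camera_matrix"].round(1).tolist(),K["R"].round(3).tolist(),np.round(K["t"],3))
    for n in ["board","valve","slider_push","shell_center","fence_face","stop_face"]:
        try: print(n,[(np.round(r["at"],3).tolist(),round(r["confidence"],2)) for r in manip.look_for(c,n)])
        except Exception as e: print(n,e)
print(manip.current_time(),manip.current_force())
E
```

```text
pics
scene [[490.3, 0.0, 311.1], [0.0, 490.3, 203.4], [0.0, 0.0, 1.0]] [[-0.671, 0.741, -0.014], [0.573, 0.507, -0.643], [-0.47, -0.44, -0.765]] [ 0.35  -0.281  1.342]
board [([0.566, -0.015, 0.021], 0.74)]
valve [([0.532, 0.052, 0.03], 0.86), ([0.34, 0.156, 0.018], 0.84), ([0.526, 0.34, 0.018], 0.78)]
slider_push [([0.628, -0.162, 0.053], 0.62), ([0.43, 0.01, 0.002], 0.16)]
shell_center [([0.524, 0.338, 0.016], 0.94), ([0.341, 0.157, 0.022], 0.76), ([0.532, 0.051, 0.032], 0.62)]
fence_face [([0.563, -0.02, 0.024], 0.63)]
stop_face [([0.564, -0.017, 0.019], 0.84)]
top [[461.5, 0.0, 322.4], [0.0, 461.5, 197.2], [0.0, 0.0, 1.0]] [[0.012, -1.0, -0.008], [-0.986, -0.01, -0.169], [0.169, 0.01, -0.986]] [-0.01   0.562  0.956]
board []
valve [([0.326, 0.146, 0.017], 0.84), ([0.52, 0.039, 0.038], 0.6), ([0.512, 0.328, 0.017], 0.59)]
slider_push [([0.642, -0.176, 0.054], 0.87)]
shell_center [([0.52, 0.043, 0.033], 0.94), ([0.328, 0.146, 0.021], 0.9), ([0.515, 0.335, 0.019], 0.64)]
fence_face []
stop_face [([0.557, -0.048, 0.015], 0.55)]
wrist [[275.5, 0.0, 317.4], [0.0, 275.5, 203.9], [0.0, 0.0, 1.0]] [[0.239, 0.971, -0.0], [0.938, -0.231, 0.259], [0.252, -0.062, -0.966]] [-0.55  -0.033  0.378]
board [([0.418, 0.18, 0.016], 0.64)]
valve [([0.356, 0.183, 0.011], 0.44)]
slider_push []
shell_center [([0.356, 0.184, 0.009], 0.51)]
fence_face [([0.418, 0.18, 0.011], 0.76)]
stop_face [([0.416, 0.184, 0.014], 0.49)]
1.05 [ 0.19335295 -0.45336482  0.27977896]
```

View pics/scene0.png

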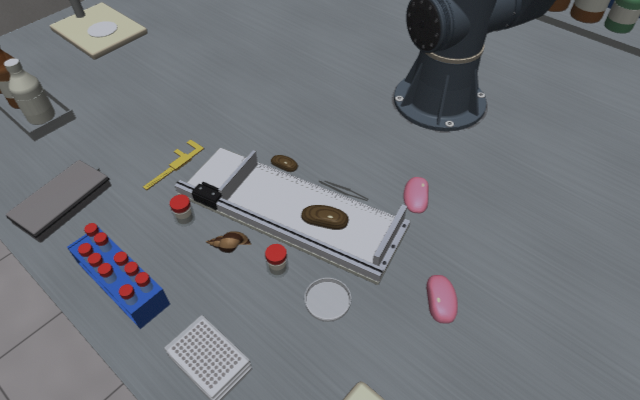

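View pics/top0.png

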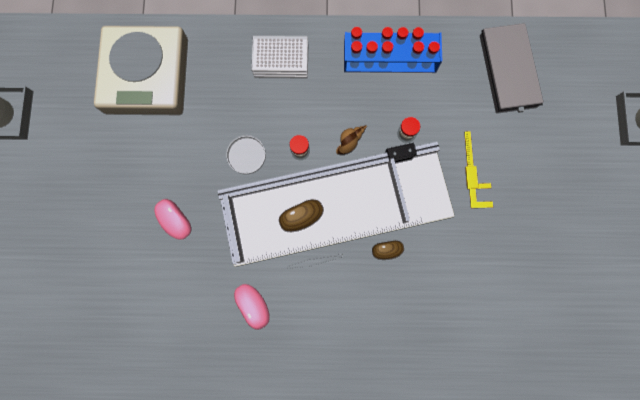

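The top picture shows the board with its stop at the left (235,230), the fence along the upper edge and the slider plate at (400,190). The brown valve is at (300,215) and turned. The pink look-alikes, and the small valve at (388,250), lie off the board. The scene and top reports differ by about 12 mm, so I'll settle that with the wrist camera.

```bash
cat > h.py <<'E'
from bench import manip
import cv2,numpy as np
def deproj(K,d,u,v):
    M=K["camera_matrix"]; u=np.asarray(u,float);v=np.asarray(v,float)
    p=np.stack([(u-M[0,2])/M[0,0]*d,(v-M[1,2])/M[1,1]*d,d],-1)
    return (p-K["t"])@K["R"]   # R^T(p-t)
def proj(K,X):
    p=np.asarray(X)@K["R"].T+K["t"]; q=p@K["camera_matrix"].T; return q[...,:2]/q[...,2:]
def ray_z(K,u,v,z):
    M=K["camera_matrix"]; r=np.array([(u-M[0,2])/M[0,0],(v-M[1,2])/M[1,1],1.])@K["R"]; c=-K["R"].T@K["t"]
    return c+r*(z-c[2])/r[2]
def cloud(K,d):
    v,u=np.mgrid[0:400,0:640]; return deproj(K,d.astype(float),u,v)
def down(a): # tool x down, tool y (jaw) at angle a in world xy
    x=np.array([0,0,-1.]);y=np.array([np.cos(a),np.sin(a),0]);return np.stack([x,y,np.cross(x,y)],1)
E
python3 - <<'E'
from h import *
print(manip.current_tcp_rot().round(2).tolist())
for c in ["scene","top","wrist"]:
    K=manip.get_calibration(c); d=np.load(f"pics/{c}0d.npy"); P=cloud(K,d); 
    print(c,"cam",(-K["R"].T@K["t"]).round(3))
    m=(d>0)&(abs(P[...,2])<.012)&(P[...,0]<.75)&(P[...,0]>.2)&(abs(P[...,1])<.5)
    A=P[m]; co=np.linalg.lstsq(np.c_[A[:,:2],np.ones(len(A))],A[:,2],rcond=None)[0]; print(co.round(4),m.sum())
from h import down
for p in [(0.45,0.05,0.35),(0.50,0.0,0.35),(0.45,0,0.4)]:
    print(p,manip.inverse_kinematics(p,down(0.2+np.pi/2)),manip.inverse_kinematics(p,down(0.2)))
E
```

```text
[[-0.0, 0.24, 0.97], [-0.0, 0.97, -0.24], [-1.0, -0.0, -0.0]]
scene cam [1.027 0.474 0.851]
[ 0.0002 -0.0003 -0.0006] 68479
top cam [ 0.393 -0.013  1.037]
[ 0.0003 -0.0011  0.0006] 88517
wrist cam [0.067 0.55  0.374]
[ 0.0036 -0.0008 -0.0006] 15689
(0.45, 0.05, 0.35) [ 7.77449818e-03  6.24083214e-02  1.71620084e+00 -4.44089210e-16
  1.36298350e+00 -1.76302183e+00] [ 7.77449818e-03  6.24083214e-02  1.71620084e+00 -4.44089210e-16
  1.36298350e+00 -1.92225502e-01]
(0.5, 0.0, 0.35) [-9.31345840e-02  1.57252658e-01  1.60932101e+00 -4.44089210e-16
  1.37501899e+00 -1.86393091e+00] [-9.31345840e-02  1.57252658e-01  1.60932101e+00 -4.44089210e-16
  1.37501899e+00 -2.93134584e-01]
(0.45, 0, 0.4) [-1.03518118e-01  3.16116673e-02  1.63143421e+00 -4.44089210e-16
  1.47854677e+00 -1.87431444e+00] [-1.03518118e-01  3.16116673e-02  1.63143421e+00 -4.44089210e-16
  1.47854677e+00 -3.03518118e-01]
```

View pics/wrist0.png

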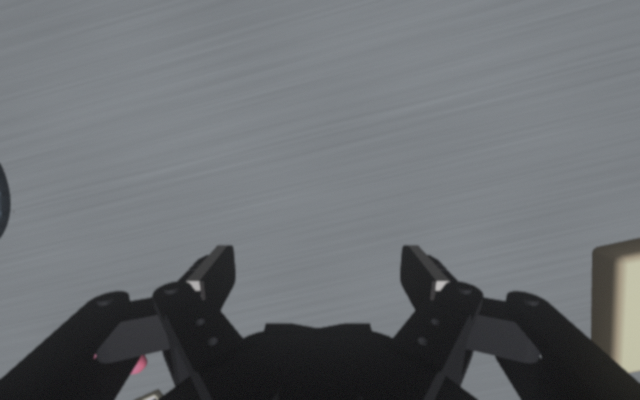

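```bash
python3 - <<'E'
from h import *
manip.move_ptp([0.555,0.0,0.40],down(0.2+np.pi/2))
print(manip.current_time(),manip.current_ee_pos())
K=manip.get_calibration("wrist"); im,d=manip.grab_frame("wrist"); cv2.imwrite("pics/wrist1.png",im[:,:,::-1]); np.save("pics/wrist1d.npy",d); np.savez("pics/K1.npz",**K)
for n in ["valve","slider_push","stop_face"]: print(n,[(np.round(r["at"],3).tolist(),round(r["confidence"],2)) for r in manip.look_for("wrist",n)])
P=cloud(K,d); m=(d>0)&(abs(P[...,2])<.01); A=P[m]; print(np.linalg.lstsq(np.c_[A[:,:2],np.ones(len(A))],A[:,2],rcond=None)[0].round(4),m.sum())
E
```

```text
3.5417 [0.5549567  0.00062908 0.39980661]
valve [([0.328, 0.145, 0.02], 0.94), ([0.523, 0.042, 0.036], 0.78), ([0.617, -0.173, 0.056], 0.73)]
slider_push [([0.613, -0.168, 0.054], 0.71)]
stop_face [([0.552, -0.044, 0.018], 0.74)]
[ 0.001  -0.0005 -0.0005] 156821
```

View pics/wrist1.png

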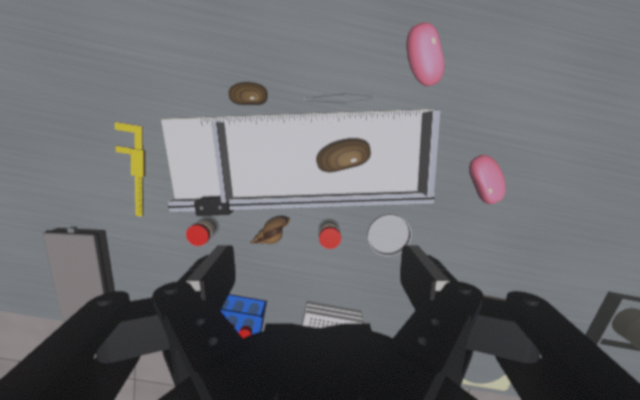

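The wrist picture shows the valve at (343,154), the stop at (428,155) and the slider plate at (223,160). Its positions agree with the top camera, so the scene camera is the one that's off. Next I'll fit the board and valve poses from the depth images.

```bash
cat >> h.py <<'E'
def pts(K,d,lo,hi,box=(0.35,0.8,-0.4,0.4)):
    P=cloud(K,d); m=(d>0)&(P[...,2]>lo)&(P[...,2]<hi)&(P[...,0]>box[0])&(P[...,0]<box[1])&(P[...,1]>box[2])&(P[...,1]<box[3])
    return P,m
E
python3 - <<'E'
from h import *
for c,K,d in [("top",manip.get_calibration("top"),np.load("pics/top0d.npy")),("wrist",np.load("pics/K1.npz"),np.load("pics/wrist1d.npy"))]:
    im=cv2.imread(f"pics/{c}{'0' if c=='top' else '1'}.png")
    P,m=pts(K,d,.012,.024)
    n,l,st,ce=cv2.connectedComponentsWithStats(m.astype(np.uint8))
    k=1+np.argmax(st[1:,4]); 
    # slab all heights connected
    P,m2=pts(K,d,.012,.09)
    n,l,st,ce=cv2.connectedComponentsWithStats(m2.astype(np.uint8),connectivity=4); k=1+np.argmax(st[1:,4]); 
    xy=P[(l==k)][:,:2].astype(np.float32); print(c,"rect",cv2.minAreaRect(xy))
    bands={}
    ys=P[l==k]
    for lo,hi in [(.012,.024),(.036,.048),(.058,.068),(.066,.075)]:
        s=ys[(ys[:,2]>lo)&(ys[:,2]<hi)]; print(lo,hi,len(s),np.median(s[:,2]).round(4),cv2.minAreaRect(s[:,:2].astype(np.float32)))
    # valve mask by colour: brown
    hsv=cv2.cvtColor(im,cv2.COLOR_BGR2HSV)
    mm=(hsv[...,1]>90)&(hsv[...,0]<25)&(l==k)
    n,l2,st,ce=cv2.connectedComponentsWithStats(mm.astype(np.uint8)); j=1+np.argmax(st[1:,4]); s=P[l2==j]
    print("valve",st[j],ce[j],s.mean(0).round(4),s[:,2].max(),cv2.minAreaRect(s[:,:2].astype(np.float32)))
E
```

```text
top rect ((0.5551068782806396, -0.03365427255630493), (0.17740470170974731, 0.5005801916122437), 13.472577095031738)
0.012 0.024 12815 0.0186 ((0.5424231290817261, -0.036737412214279175), (0.15107746422290802, 0.5005675554275513), 13.402368545532227)
0.036 0.048 2449 0.042 ((0.5564014911651611, -0.03432324528694153), (0.1650266796350479, 0.4995829463005066), 13.852646827697754)
0.058 0.068 510 0.0637 ((0.5493664741516113, -0.012127116322517395), (0.16208316385746002, 0.43218809366226196), 14.660676002502441)
0.066 0.075 497 0.0698 ((0.5330250263214111, 0.010744646191596985), (0.14500248432159424, 0.37692496180534363), 13.253281593322754)
valve [280 200  43  31 862] [301.04988399 215.48607889] [0.5233 0.0426 0.0359] 0.0452878396142447 ((0.523338794708252, 0.042551711201667786), (0.049581129103899, 0.09761740267276764), 26.84815216064453)
wrist rect ((0.5547642707824707, -0.0341058075428009), (0.17718617618083954, 0.5000239610671997), 13.475899696350098)
0.012 0.024 18176 0.0179 ((0.5421332716941833, -0.037911295890808105), (0.15069855749607086, 0.4984341859817505), 13.44727611541748)
0.036 0.048 3540 0.0417 ((0.5571168661117554, -0.03429332375526428), (0.16520173847675323, 0.49956056475639343), 14.298661231994629)
0.058 0.068 841 0.0641 ((0.5491230487823486, -0.012395411729812622), (0.15928402543067932, 0.42973703145980835), 14.239856719970703)
0.066 0.075 699 0.0694 ((0.5314851999282837, 0.010819941759109497), (0.14258982241153717, 0.37647220492362976), 13.052306175231934)
valve [328 143  39  26 494] [346.63157895 155.90688259] [0.5245 0.0489 0.0381] 0.04184514916709434 ((0.523312509059906, 0.047891128808259964), (0.038329172879457474, 0.07130219042301178), 27.797321319580078)
```

```bash
cat >> h.py <<'E'
YAW=np.deg2rad(13.47); BC=np.array([0.5514,-0.0348])
BX=np.array([np.cos(YAW),np.sin(YAW)]); BY=np.array([-np.sin(YAW),np.cos(YAW)])
def tob(P): q=np.asarray(P)[...,:2]-BC; return np.stack([q@BX,q@BY],-1)
def tow(x,y,z): return np.r_[BC+x*BX+y*BY,z]
E
python3 - <<'E'
from h import *
for c,K,d in [("top",manip.get_calibration("top"),np.load("pics/top0d.npy")),("wrist",np.load("pics/K1.npz"),np.load("pics/wrist1d.npy"))]:
    P=cloud(K,d); b=tob(P); z=P[...,2]
    def q(name,m,i): v=b[m][:,i]; print(c,name,m.sum(),np.percentile(v,[0,2,50,98,100]).round(4))
    bx,by=b[...,0],b[...,1]
    for y0 in [-.24,-.1,0.05,.2]:
        q("fence top x y=%.2f"%y0,(abs(z-.042)<.003)&(bx>.04)&(bx<.1)&(abs(by-y0)<.02),0)
        q("  board near edge",(abs(z-.018)<.004)&(bx<-.06)&(bx>-.1)&(abs(by-y0)<.02),0)
    q("stop top y",(abs(z-.070)<.003)&(abs(bx)<.055)&(by>.18),1)
    q("stop top x",(abs(z-.070)<.003)&(abs(bx)<.1)&(by>.18),0)
    q("board -y end",(abs(z-.018)<.004)&(abs(bx)<.06)&(by<-.2)&(by>-.28),1)
    q("fence +y end",(abs(z-.042)<.004)&(abs(bx-.075)<.007)&(by<.28)&(by>.2),1)
    q("plate top y",(abs(z-.065)<.003)&(abs(bx)<.05)&(by<.0),1)
    q("plate top x",(abs(z-.065)<.003)&(abs(bx)<.1)&(by<.0),0)
    m=(z>.0215)&(z<.045)&(bx<.058)&(bx>-.08)&(by>-.08)&(by<.21)
    s=b[m]; print("valve",m.sum(),z[m].max(),cv2.minAreaRect(s.astype(np.float32)),s.min(0).round(4),s.max(0).round(4))
E
```

```text
top fence top x y=-0.24 96 [0.0645 0.0655 0.0741 0.0848 0.0853]
top   board near edge 139 [-0.0848 -0.0844 -0.0727 -0.0606 -0.0601]
top fence top x y=-0.10 133 [0.065  0.0657 0.075  0.0845 0.0855]
top   board near edge 187 [-0.0845 -0.084  -0.0721 -0.0606 -0.0601]
top fence top x y=0.05 138 [0.0654 0.0659 0.0748 0.0845 0.0852]
top   board near edge 195 [-0.0845 -0.0839 -0.0722 -0.0606 -0.0601]
top fence top x y=0.20 149 [0.0653 0.0657 0.0752 0.0849 0.0857]
top   board near edge 193 [-0.0843 -0.0838 -0.0719 -0.0608 -0.0604]
top stop top y 273 [0.2248 0.2249 0.231  0.2366 0.2372]
top stop top x 368 [-0.0791 -0.0763 -0.0082  0.0627  0.0659]
top board -y end 1100 [-0.25   -0.2483 -0.2249 -0.2009 -0.2001]
top fence +y end 125 [0.2    0.2009 0.2229 0.2485 0.2496]
top plate top y 158 [-0.1407 -0.1406 -0.1362 -0.1325 -0.1322]
top plate top x 259 [-0.074  -0.0716  0.0089  0.0639  0.0802]
valve 1361 0.04460479788418636 ((-0.011552929878234863, 0.06522096693515778), (0.28819096088409424, 0.13789427280426025), 89.66541290283203) [-0.0798 -0.0792] [0.0578 0.2097]
wrist fence top x y=-0.24 155 [0.
[... 363 characters left out ...]
0604 -0.06  ]
wrist fence top x y=0.20 231 [0.0647 0.0651 0.074  0.0845 0.0853]
wrist   board near edge 312 [-0.0847 -0.0843 -0.0724 -0.0604 -0.06  ]
wrist stop top y 474 [0.2243 0.2251 0.2306 0.2367 0.2373]
wrist stop top x 627 [-0.0787 -0.0769 -0.011   0.0615  0.0638]
wrist board -y end 1618 [-0.2494 -0.2475 -0.2243 -0.2009 -0.2   ]
wrist fence +y end 180 [0.2003 0.2012 0.2237 0.2488 0.2499]
wrist plate top y 281 [-0.1406 -0.1402 -0.1358 -0.1321 -0.1315]
wrist plate top x 441 [-0.0745 -0.0727 -0.0014  0.0622  0.0633]
valve 1429 0.04184514916709434 ((-0.028546012938022614, 0.042511213570833206), (0.1026563048362732, 0.17843209207057953), 3.4199750423431396) [-0.0766 -0.0435] [0.028  0.1324]
```

```bash
cat >> h.py <<'E'
def valve(K,d,im,zmin=.022):
    P=cloud(K,d); b=tob(P); z=P[...,2]; bx,by=b[...,0],b[...,1]
    sat=im.astype(int).max(2)-im.min(2)
    m=(z>zmin)&(z<.045)&(bx<.0645)&(bx>-.08)&(by>-.12)&(by<.224)&(sat>22)
    m=cv2.morphologyEx(m.astype(np.uint8),cv2.MORPH_CLOSE,np.ones((3,3)))
    n,l,st,ce=cv2.connectedComponentsWithStats(m); j=1+np.argmax(st[1:,4]); mm=(l==j)&(z>.017)&(z<.045)
    s=b[mm]; r=cv2.minAreaRect(s.astype(np.float32)); return s,r,mm
E
python3 - <<'E'
from h import *
for c,K,d in [("top",manip.get_calibration("top"),np.load("pics/top0d.npy")),("wrist",np.load("pics/K1.npz"),np.load("pics/wrist1d.npy"))]:
    im=cv2.imread(f"pics/{c}{'0' if c=='top' else '1'}.png")
    s,r,mm=valve(K,d,im); print(c,len(s),r,s.min(0).round(4),s.max(0).round(4))
    v=im.copy(); cs,_=cv2.findContours(mm.astype(np.uint8),0,1); cv2.drawContours(v,cs,-1,(0,255,0),1)
    u0,v0=(250,170) if c=="top" else (290,110)
    cv2.imwrite(f"pics/val_{c}.png",cv2.resize(v[v0:v0+90,u0:u0+110],None,fx=5,fy=5,interpolation=0))
E
python3 -c "
import cv2,numpy as np
cv2.imwrite('pics/val1.png',np.vstack([cv2.imread('pics/val_top.png'),cv2.imread('pics/val_wrist.png')])[:, :][::1][::1].astype(np.uint8)[:900:,:][::2,::2])"
```

```text
top 891 ((-0.009125175885856152, 0.08217231929302216), (0.04987211525440216, 0.09856685996055603), 14.3992338180542) [-0.0361  0.0334] [0.0208 0.1317]
wrist 1101 ((-0.0085208835080266, 0.08131158351898193), (0.0453573614358902, 0.09471360594034195), 12.943293571472168) [-0.0327  0.0355] [0.0188 0.1275]
```

View pics/val1.png

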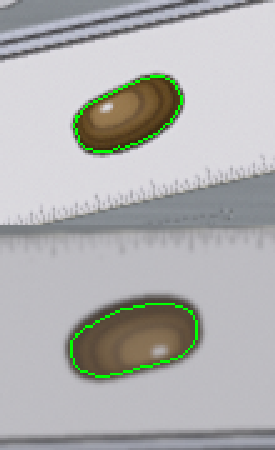

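Board pose: yaw 13.47°, centre (0.551, -0.035). The fence, stop and board edges all match to within 1 mm. The slider front face is at y = -0.132, which means joint 0.053. The valve is at board (-0.009, 0.082), turned +0.25 rad with its front end swung away from the fence. First push: two fingertips towards the fence.

```bash
cat >> h.py <<'E'
RJ=down(YAW+np.pi/2)   # jaws along board y
def fb(): f=manip.current_force(); return np.array([f[:2]@BX,f[:2]@BY,f[2]])
def guard(p0,p1,step,lim,axis,speed=0.05,base=None):
    """steps from p0 to p1 (board x,y,z) until |force change| along axis (0 x,1 y,2 z) > lim"""
    p0=np.array(p0,float);p1=np.array(p1,float);n=int(np.ceil(np.linalg.norm(p1-p0)/step))
    if base is None: base=np.mean([fb() for _ in range(5)],0)
    mx=0
    for i in range(1,n+1):
        p=p0+(p1-p0)*i/n; manip.move_l(tow(*p),max_speed=speed)
        df=fb()-base
        if abs(df[axis])>lim: print("contact",p.round(4),df.round(2),round(manip.current_time(),2)); return p,True
        mx=max(mx,abs(df[axis]))
    print("no contact",p.round(4),df.round(2),"max",round(mx,2),round(manip.current_time(),2)); return p,False
E
python3 - <<'E'
from h import *
manip.move_ptp(tow(-.062,.082,.10),RJ); 
manip.set_gripper(0.5); print(manip.current_time(),manip.current_grip_width(),np.array([fb() for _ in range(6)]).round(2).tolist())
manip.move_l(tow(-.062,.082,.03),max_speed=.12); print(manip.current_time())
p,c=guard((-.062,.082,.03),(-.062,.082,.008),.0015,2.5,2)
print(manip.current_ee_pos())
E
```

```text
5.425 0.49877749669498406 [[1.16, 0.32, 0.9], [1.16, 0.32, 0.9], [1.16, 0.32, 0.9], [1.16, 0.32, 0.9], [1.16, 0.32, 0.9], [1.16, 0.32, 0.9]]
6.1583
contact [-0.062   0.082   0.0153] [-4.34  0.65 15.86] 8.66
[0.47215482 0.03049757 0.01610686]
```

```bash
python3 - <<'E'
from h import *
manip.move_l(tow(-.062,.082,.0195),max_speed=.1); b=fb(); print(b.round(2))
manip.move_l(tow(-.035,.082,.0195),max_speed=.06); print((fb()-b).round(2))
manip.move_l(tow(-.008,.082,.0195),max_speed=.06); print((fb()-b).round(2),manip.current_time())
p,c=guard((-.008,.082,.0195),(.008,.082,.0195),.0015,2.5,0,base=b)
K=manip.get_calibration("top"); im,d=manip.grab_frame("top"); cv2.imwrite("pics/top1.png",im[:,:,::-1]); cv2.imwrite("pics/top1z.png",cv2.resize(im[130:280,200:460,::-1],None,fx=3,fy=3))
E
```

```text
[-0.49  0.32  0.5 ]
[ 1.17  0.14 -0.85]
[ 0.3  -0.42 -1.15] 10.1083
contact [0.0036 0.082  0.0195] [-6.78  1.09  3.6 ] 12.11
```

View pics/top1z.png

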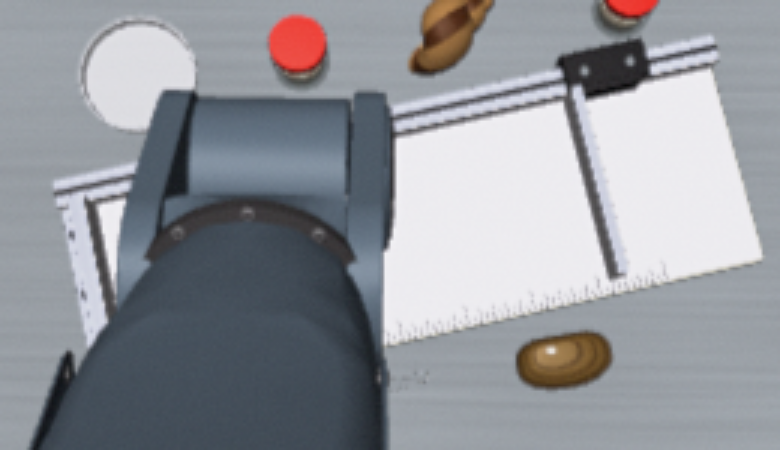

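```bash
python3 - <<'E'
from h import *
manip.move_l(tow(-.008,.082,.0195),max_speed=.06)
manip.move_l(tow(.034,.0,.13),max_speed=.2)
manip.set_gripper(0.0); print(manip.current_time(),manip.current_grip_width())
K=manip.get_calibration("wrist"); im,d=manip.grab_frame("wrist"); cv2.imwrite("pics/wrist2.png",im[:,:,::-1])
s,r,mm=valve(K,d,im); print(len(s),r,s.min(0),s.max(0))
K=manip.get_calibration("top"); im,d=manip.grab_frame("top"); cv2.imwrite("pics/top2.png",im[:,:,::-1])
E
```

```text
13.85 0.0038058369854166397
4384 ((0.03785557299852371, 0.07677873969078064), (0.04614977911114693, 0.09518925845623016), 4.776227951049805) [0.01449868 0.02917097] [0.06292444 0.12392851]
```

View pics/wrist2.png

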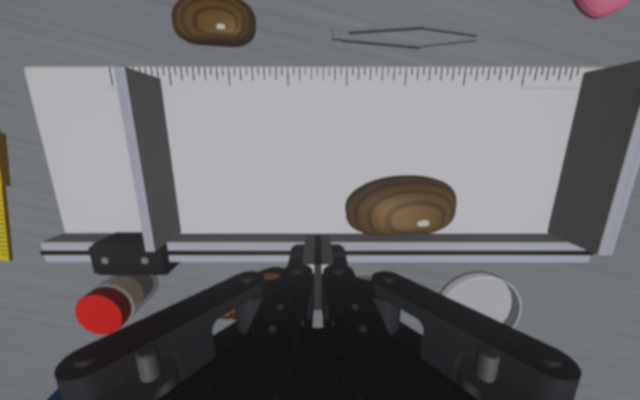

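The wrist picture shows the valve at (400,206) against the fence and nearly aligned, with its rear end at about y = 0.025. Next I'll push its rear end along the fence to the stop.

```bash
python3 - <<'E'
from h import *
manip.move_l(tow(.033,-.006,.032),max_speed=.15)
p,c=guard((.033,-.006,.032),(.033,-.006,.0225),.0032,2.5,2)
b=fb(); print(b.round(2),manip.current_time())
if not c:
    z=p[2]
    for y in (.03,.065,.097):
        manip.move_l(tow(.033,y,z),max_speed=.06); print(y,(fb()-b).round(2),manip.current_time())
    p,c=guard((.033,.097,z),(.033,.112,z),.0015,2.0,1,base=b)
K=manip.get_calibration("wrist"); im,d=manip.grab_frame("wrist"); cv2.imwrite("pics/wrist3.png",im[:,:,::-1])
E
```

```text
no contact [ 0.033  -0.006   0.0225] [0.9  1.01 0.87] max 0.87 15.51
[0.41 0.6  0.76] 15.5083
0.03 [-0.83 -0.33 -0.49] 16.2583
0.065 [-0.09 -0.63 -0.93] 16.9917
0.097 [ 0.42  0.04 -0.89] 17.675
no contact [0.033  0.112  0.0225] [-0.71 -0.06 -1.99] max 1.34 20.18
```

View pics/wrist3.png

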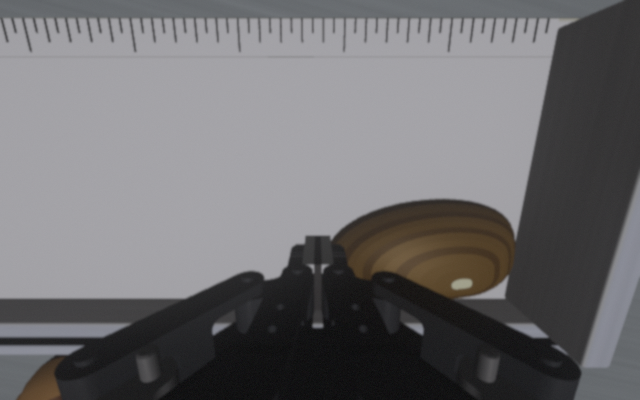

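The wrist picture shows the front end at (515,255), close to the stop face but not clearly touching it. I'll continue with small guarded steps.

```bash
python3 - <<'E'
from h import *
z=.0225; b=np.array([.41,.6,.76])
p,c=guard((.033,.112,z),(.033,.124,z),.001,2.2,1,base=b,speed=.03)
print(manip.current_ee_pos(),tow(*p),fb()-b)
K=manip.get_calibration("wrist"); im,d=manip.grab_frame("wrist"); cv2.imwrite("pics/wrist4.png",im[:,:,::-1])
E
```

```text
contact [0.033  0.117  0.0225] [ 0.05 -2.88 -0.96] 21.48
[0.55628929 0.08664771 0.02251118] [0.5562387  0.08666846 0.0225    ] [ 0.05240262 -2.87739488 -0.9632471 ]
```

View pics/wrist4.png

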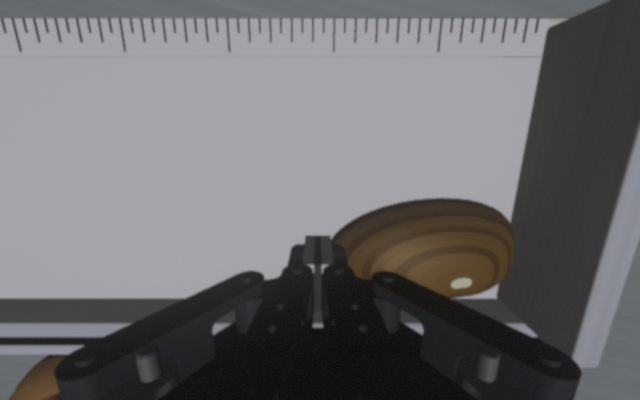

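Contact with the stop shows 2.9 N. I'll back off and look before re-seating against the fence.

```bash
python3 - <<'E'
from h import *
manip.move_l(tow(.033,.108,.0225),max_speed=.06)
manip.move_l(tow(.033,.095,.08),max_speed=.15)
manip.move_l(tow(-.03,.165,.15),max_speed=.2); print(manip.current_time())
K=manip.get_calibration("wrist"); im,d=manip.grab_frame("wrist"); cv2.imwrite("pics/wrist5.png",im[:,:,::-1]); np.save("pics/w5d.npy",d); np.savez("pics/K5.npz",**K)
s,r,mm=valve(K,d,im); print(len(s),r,s.min(0),s.max(0))
E
```

```text
23.1
905 ((0.021595677360892296, 0.20407722890377045), (0.04721616208553314, 0.0304781012237072), 36.455135345458984) [0.00810334 0.17893262] [0.04766903 0.22210664]
```

View pics/wrist5.png

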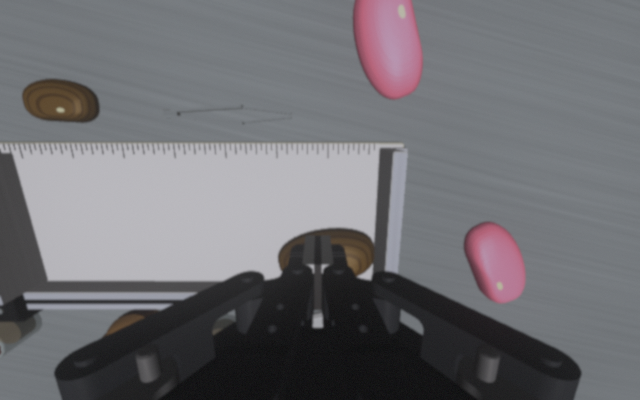

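The fingers hide the valve in this view. I'll press it gently against the fence now and check afterwards.

```bash
python3 - <<'E'
from h import *
manip.move_l(tow(-.022,.171,.06),max_speed=.2)
manip.move_l(tow(-.022,.171,.0225),max_speed=.1); b=fb(); print(b.round(2),manip.current_time())
p,c=guard((-.022,.171,.0225),(.010,.171,.0225),.0015,2.2,0,base=b,speed=.05)
manip.move_l(tow(-.015,.171,.0225),max_speed=.06)
manip.move_l(tow(-.05,.08,.15),max_speed=.25); print(manip.current_time())
K=manip.get_calibration("wrist"); im,d=manip.grab_frame("wrist"); cv2.imwrite("pics/wrist6.png",im[:,:,::-1]); np.save("pics/w6d.npy",d); np.savez("pics/K6.npz",**K)
s,r,mm=valve(K,d,im); print(len(s),r,s.min(0),s.max(0))
E
```

```text
[ 0.36  1.12 -0.45] 24.275
contact [-0.0002  0.171   0.0225] [-5.24 -0.4   4.65] 28.02
29.2167
1811 ((0.024693045765161514, 0.17440922558307648), (0.09560678154230118, 0.035689592361450195), 81.68284606933594) [0.01072036 0.12463538] [0.04780539 0.22103341]
```

View pics/wrist6.png

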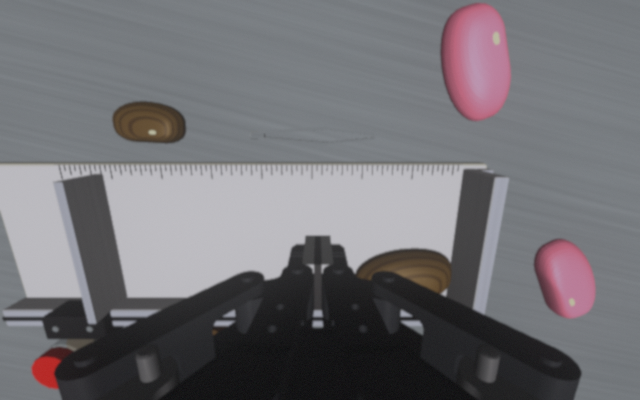

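```bash
python3 - <<'E'
from h import *
manip.move_l(tow(-.006,-.17,.15),max_speed=.3); print(manip.current_time())
for c in ["top","wrist"]:
    K=manip.get_calibration(c); im,d=manip.grab_frame(c); cv2.imwrite(f"pics/{c}7.png",im[:,:,::-1])
    s,r,mm=valve(K,d,im); print(c,len(s),r,s.min(0),s.max(0))
    if c=="top":
        v=im[150:280,200:330,::-1]; v=cv2.resize(v,None,fx=4.5,fy=4.5,interpolation=cv2.INTER_CUBIC)
        # overlay expected seat outline of rim box corners
        for x,y in [(.065,.225),(.065,.121),(.009,.225),(.009,.121),(.065,.1455),(.065,.2005)]:
            q=(proj(K,tow(x,y,.018))-[200,150]+.5)*4.5; cv2.circle(v,tuple(int(a) for a in q),2,(0,0,255),-1)
        cv2.imwrite("pics/top7z.png",v)
print(manip.current_time())
E
```

```text
30.2667
top 914 ((0.03511153161525726, 0.17336595058441162), (0.052545297890901566, 0.09975625574588776), 11.354829788208008) [0.0081604  0.12397182] [0.06345071 0.22347008]
wrist 1448 ((0.04043055325746536, 0.14066466689109802), (0.04596339911222458, 0.03405333682894707), 11.018782615661621) [0.01538445 0.12406223] [0.0619213  0.16176995]
30.3667
```

View pics/top7z.png

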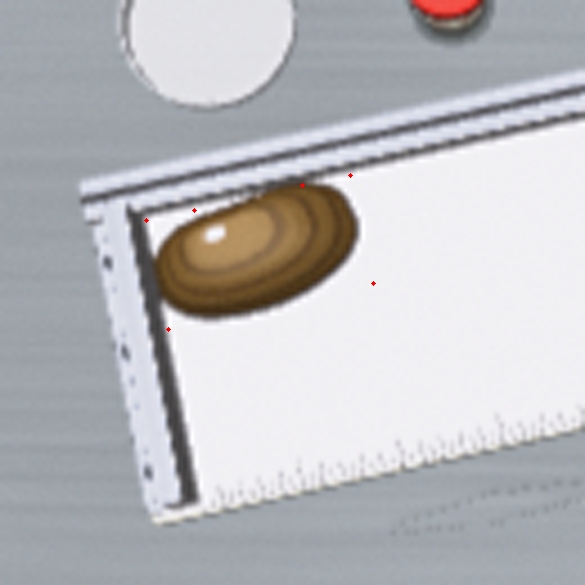

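View pics/wrist7.png

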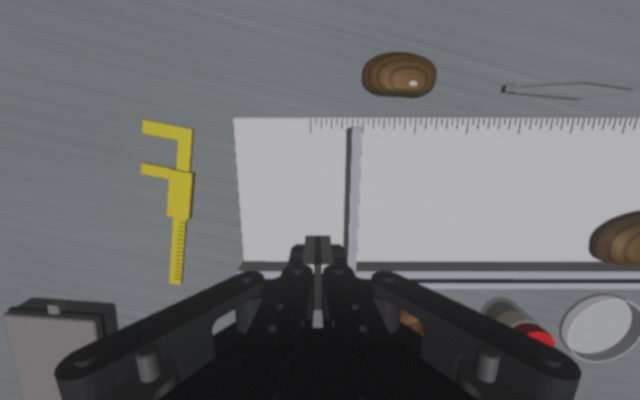

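The top view shows the valve is not flat. Its rear is on the fence at (300,185), but the front of the hinge gapes about 11° from the fence at (170,235). The rear push turned it. I'll get the outline shape from the stored pictures to choose better push points.

```bash
python3 - <<'E'
from h import *
K=manip.get_calibration("top")
# outlines by whiteness: shell pixels vs white board; project rim pixels to z=.018+3mm
for f in ["top0","top7"]:
    im=cv2.imread(f"pics/{f}.png")[:,:,::-1]; big=cv2.resize(im,None,fx=4,fy=4,interpolation=cv2.INTER_CUBIC).astype(int)
    sat=big.max(2)-big.min(2); m=(sat>35).astype(np.uint8)
    n,l,st,ce=cv2.connectedComponentsWithStats(m)
    t=(300*4,215*4) if f=="top0" else None
    if t is None: 
        q=proj(K,tow(.037,.173,.03)); t=(int(q[0]*4),int(q[1]*4))
    j=l[t[1],t[0]]; cs,_=cv2.findContours((l==j).astype(np.uint8),0,1); c=max(cs,key=len)[:,0]
    b=np.array([tob(ray_z(K,(u+.5)/4-.5,(v+.5)/4-.5,.021)) for u,v in c])
    np.save(f"pics/{f}_out.npy",b)
    r=cv2.minAreaRect(b.astype(np.float32)); print(f,r,"ext",b.min(0).round(4),b.max(0).round(4))
    print(" rear pt",b[b[:,1].argmin()].round(4),"front pt",b[b[:,1].argmax()].round(4),"fence pt",b[b[:,0].argmax()].round(4),"near",b[b[:,0].argmin()].round(4))
    for y in np.arange(b[:,1].min()+.003,b[:,1].max(),.008):
        s=b[abs(b[:,1]-y)<.001]; print("  y %.3f x %.4f..%.4f"%(y,s[:,0].min(),s[:,0].max()))
E
```

```text
top0 ((-0.0073171500116586685, 0.0820763036608696), (0.05073240026831627, 0.09829302132129669), 12.432286262512207) ext [-0.0346  0.0335] [0.0223 0.1314]
 rear pt [-0.0014  0.0335] front pt [-0.0095  0.1314] fence pt [0.0223 0.0613] near [-0.0346  0.0988]
  y 0.037 x -0.0109..0.0127
  y 0.045 x -0.0188..0.0193
  y 0.053 x -0.0238..0.0217
  y 0.061 x -0.0273..0.0223
  y 0.069 x -0.0301..0.0215
  y 0.077 x -0.0321..0.0198
  y 0.085 x -0.0333..0.0173
  y 0.093 x -0.0339..0.0160
  y 0.101 x -0.0343..0.0144
  y 0.109 x -0.0331..0.0124
  y 0.117 x -0.0318..0.0099
  y 0.125 x -0.0289..0.0054
top7 ((0.03671032562851906, 0.1744358390569687), (0.05259647220373154, 0.10026644915342331), 9.064021110534668) ext [0.0101 0.1243] [0.0659 0.2246]
 rear pt [0.0402 0.1243] front pt [0.0399 0.2246] fence pt [0.0659 0.1527] near [0.0101 0.1823]
  y 0.127 x 0.0306..0.0550
  y 0.135 x 0.0231..0.0609
  y 0.143 x 0.0181..0.0645
  y 0.151 x 0.0152..0.0658
  y 0.159 x 0.0126..0.0655
  y 0.167 x 0.0114..0.0639
  y 0.175 x 0.0107..0.0627
  y 0.183 x 0.0103..0.0611
  y 0.191 x 0.0109..0.0601
  y 0.199 x 0.0112..0.0592
  y 0.207 x 0.0134..0.0572
  y 0.215 x 0.0169..0.0533
  y 0.223 x 0.0245..0.0452
```

```bash
python3 - <<'E'
from h import *
b=np.load("pics/top0_out.npy")
for a in (11,12.4,14):
    t=np.deg2rad(-a); R=np.array([[np.cos(t),-np.sin(t)],[np.sin(t),np.cos(t)]]); s=b@R.T
    x1=s[:,0].max(); y1=s[:,1].max(); s=s+[.0645-x1,.2245-y1]; print(a,"rear",s[s[:,1].argmin()].round(4),"front",s[s[:,1].argmax()].round(4),[tuple(np.round([y,s[abs(s[:,1]-y)<.0015,0].min(),s[abs(s[:,1]-y)<.0015,0].max()],4)) for y in (.13,.15,.173,.195,.215)])
RX=down(YAW)
manip.move_ptp(tow(-.03,.193,.10),RX); print(manip.current_time())
manip.move_l(tow(-.012,.193,.0205),max_speed=.15); f=fb(); print(f.round(2),manip.current_time())
p,c=guard((-.012,.193,.0205),(.012,.193,.0205),.002,3,0,base=f,speed=.06)
print(manip.current_ee_pos()-tow(*p))
E
```

```text
11 rear [0.0376 0.1261] front [0.0408 0.2245] [(np.float64(0.13), np.float64(0.0283), np.float64(0.056)), (np.float64(0.15), np.float64(0.0168), np.float64(0.0641)), (np.float64(0.173), np.float64(0.0135), np.float64(0.0636)), (np.float64(0.195), np.float64(0.0151), np.float64(0.0633)), (np.float64(0.215), np.float64(0.022), np.float64(0.0592))]
12.4 rear [0.0368 0.1262] front [0.0423 0.2245] [(np.float64(0.13), np.float64(0.0278), np.float64(0.0553)), (np.float64(0.15), np.float64(0.0168), np.float64(0.064)), (np.float64(0.173), np.float64(0.0138), np.float64(0.0639)), (np.float64(0.195), np.float64(0.0159), np.float64(0.064)), (np.float64(0.215), np.float64(0.0231), np.float64(0.0602))]
14 rear [0.0401 0.1264] front [0.0434 0.2245] [(np.float64(0.13), np.float64(0.0263), np.float64(0.0547)), (np.float64(0.15), np.float64(0.0161), np.float64(0.063)), (np.float64(0.173), np.float64(0.0134), np.float64(0.0635)), (np.float64(0.195), np.float64(0.0162), np.float64(0.0642)), (np.float64(0.215), np.float64(0.0229), np.float64(0.0604))]
32.25
[-0.77  0.17 -0.57] 32.9417
contact [0.004  0.193  0.0205] [-4.24  2.06  3.8 ] 34.94
[-7.98833692e-04  4.29540020e-05 -1.76963468e-04]
```

```bash
cat >> h.py <<'E'
def outline(im,K):
    big=cv2.resize(im,None,fx=4,fy=4,interpolation=cv2.INTER_CUBIC).astype(int)
    sat=big.max(2)-big.min(2); n,l,st,ce=cv2.connectedComponentsWithStats((sat>35).astype(np.uint8))
    q=proj(K,tow(.037,.173,.03)); j=l[int(q[1]*4),int(q[0]*4)]
    c=max(cv2.findContours((l==j).astype(np.uint8),0,1)[0],key=len)[:,0]
    b=np.array([tob(ray_z(K,(u+.5)/4-.5,(v+.5)/4-.5,.021)) for u,v in c])
    print("ext",b.min(0).round(4),b.max(0).round(4),"hinge",[(y,b[abs(b[:,1]-y)<.0015,0].max().round(4)) for y in (.145,.153,.161,.169,.177,.185,.193,.2,.207) if (abs(b[:,1]-y)<.0015).any()])
    return b
E
python3 - <<'E'
from h import *
K=manip.get_calibration("wrist"); im,d=manip.grab_frame("wrist"); cv2.imwrite("pics/wrist8.png",im[:,:,::-1])
manip.move_l(tow(-.006,.193,.0205),max_speed=.1)
manip.move_l(tow(-.02,.06,.13),max_speed=.3); print(manip.current_time())
K=manip.get_calibration("top"); im,d=manip.grab_frame("top"); cv2.imwrite("pics/top9.png",im[:,:,::-1])
cv2.imwrite("pics/top9z.png",cv2.resize(im[150:280,200:330,::-1],None,fx=4.5,fy=4.5,interpolation=cv2.INTER_CUBIC))
b=outline(im,K)
E
```

```text
35.9667
ext [-0.5372 -0.8203] [0.6709 0.779 ] hinge [(0.145, np.float64(0.5463)), (0.153, np.float64(0.5481)), (0.161, np.float64(0.55)), (0.169, np.float64(0.5518)), (0.177, np.float64(0.5537)), (0.185, np.float64(0.5556)), (0.193, np.float64(0.5574)), (0.2, np.float64(0.5591)), (0.207, np.float64(0.5607))]
```

View pics/wrist8.png

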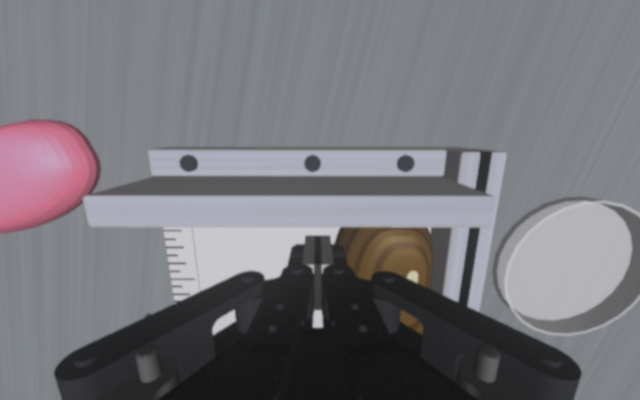

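View pics/top9z.png

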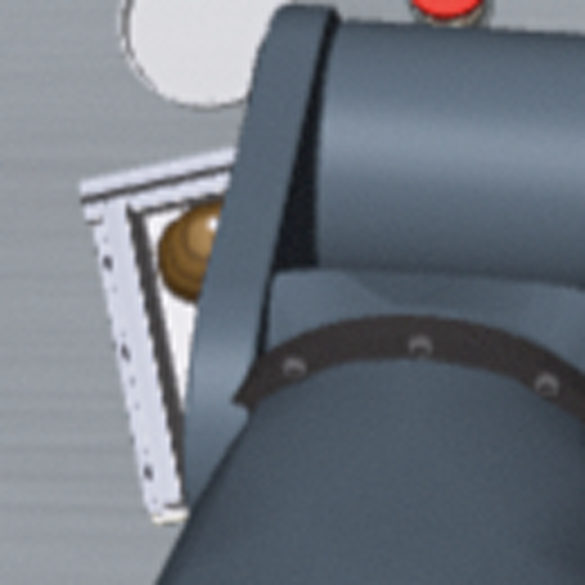

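The wrist view shows the fingers at the near side of the front. The top view shows the front end at (160,250), now about 2 mm short of the stop. I'll give it a short rear push at the tip line (x ≈ 0.039), then look from clear of it.

```bash
python3 - <<'E'
from h import *
manip.move_l(tow(.039,.085,.06),max_speed=.2)
manip.move_l(tow(.039,.098,.021),max_speed=.15); f=fb(); print(f.round(2),manip.current_time())
p,c=guard((.039,.102,.021),(.039,.118,.021),.0015,2.0,1,base=f,speed=.05)
manip.move_l(tow(.039,.09,.021),max_speed=.15)
manip.move_ptp(tow(-.006,-.17,.13),RJ); print(manip.current_time())
K=manip.get_calibration("top"); im,d=manip.grab_frame("top"); cv2.imwrite("pics/top10.png",im[:,:,::-1])
cv2.imwrite("pics/top10z.png",cv2.resize(im[150:280,200:330,::-1],None,fx=4.5,fy=4.5,interpolation=cv2.INTER_CUBIC))
b=outline(im,K)
E
```

```text
[ 0.48 -0.36  0.13] 37.0667
contact [0.039  0.1136 0.021 ] [-1.62 -7.71 -0.57] 39.08
41.125
ext [0.0132 0.1239] [0.0663 0.2241] hinge [(0.145, np.float64(0.065)), (0.153, np.float64(0.0662)), (0.161, np.float64(0.066)), (0.169, np.float64(0.0659)), (0.177, np.float64(0.0659)), (0.185, np.float64(0.0658)), (0.193, np.float64(0.0656)), (0.2, np.float64(0.0653)), (0.207, np.float64(0.063))]
```

View pics/top10z.png

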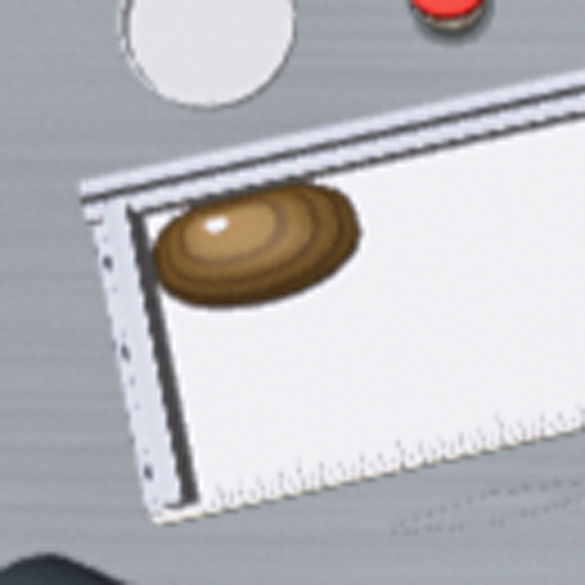

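The top view shows the hinge line constant at x = 0.0653–0.0662 over y = 0.153–0.200, so it lies flat. The front end reads y = 0.224, on the stop. Now the slider.

```bash
cat >> h.py <<'E'
def plate(K,d,lo=-.2,hi=.16,xr=(-.07,-.02)):
    P=cloud(K,d); b=tob(P); m=(abs(P[...,2]-.065)<.0025)&(b[...,0]>xr[0])&(b[...,0]<xr[1])&(b[...,1]>lo)&(b[...,1]<hi)
    v=b[m][:,1]; return m.sum(), np.percentile(v,[1,50,99]).round(4) if m.sum()>5 else None
E
python3 - <<'E'
from h import *
manip.move_l(tow(-.006,-.168,.042),max_speed=.15); f=fb(); print(f.round(2),manip.current_time())
manip.move_l(tow(-.006,.088,.042),max_speed=.09); print((fb()-f).round(2),manip.current_time())
K=manip.get_calibration("wrist"); im,d=manip.grab_frame("wrist"); cv2.imwrite("pics/wrist11.png",im[:,:,::-1])
print(plate(K,d), tob(manip.current_ee_pos()))
E
```

```text
[-0.43 -0.27  0.76] 41.9083
[ 0.93 -0.18 -0.46] 44.9
(np.int64(2015), array([0.1024, 0.1062, 0.1103])) [-0.00618188  0.08793293]
```

View pics/wrist11.png

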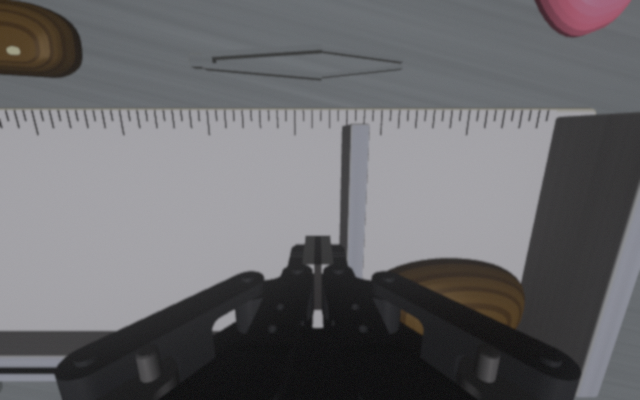

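The wrist view shows the plate at (357,200). Depth puts its front at y = 0.110, so about 11 mm remains. I'll do a slow, fine guarded approach.

```bash
python3 - <<'E'
from h import *
f=np.array([-.43,-.27,.76])
manip.move_l(tow(-.006,.0955,.042),max_speed=.06); print((fb()-f).round(2),manip.current_time())
y=.0955; log=[]
while y<.1005:
    y+=.0006; manip.move_l(tow(-.006,y,.042),max_speed=.03); df=(fb()-f)[1]; log.append((round(y,4),round(df,2)))
    if df<-2.4: break
print(log,manip.current_time())
K=manip.get_calibration("wrist"); im,d=manip.grab_frame("wrist"); cv2.imwrite("pics/wrist12.png",im[:,:,::-1])
print(plate(K,d), tob(manip.current_ee_pos()),(fb()-f).round(2))
E
```

```text
[ 0.03  1.04 -0.34] 45.225
[(0.0961, np.float64(-0.46)), (0.0967, np.float64(-0.51)), (0.0973, np.float64(0.19)), (0.0979, np.float64(-1.16)), (0.0985, np.float64(-0.49)), (0.0991, np.float64(-0.93)), (0.0997, np.float64(-0.29)), (0.1003, np.float64(-1.91)), (0.1009, np.float64(-4.94))] 47.475
(np.int64(2004), array([0.115 , 0.1188, 0.1229])) [-0.00596536  0.10065782] [-0.52 -5.   -0.71]
```

View pics/wrist12.png

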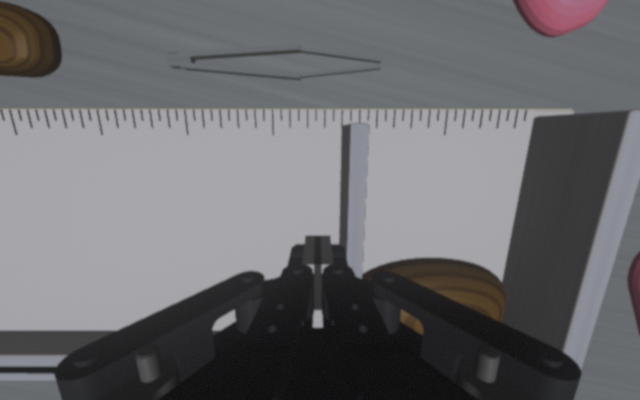

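The plate front reads y = 0.1229 and the force rose sharply only over the last 0.6 mm, reaching 5 N, so it is touching. Retreating and checking.

```bash
python3 - <<'E'
from h import *
manip.move_l(tow(-.006,.08,.042),max_speed=.08)
manip.move_l(tow(-.03,.03,.15),max_speed=.25)
manip.move_ptp(tow(-.006,-.20,.25),RJ); print(manip.current_time())
K=manip.get_calibration("top"); im,d=manip.grab_frame("top"); cv2.imwrite("pics/top13.png",im[:,:,::-1])
cv2.imwrite("pics/top13z.png",cv2.resize(im[150:280,200:330,::-1],None,fx=4.5,fy=4.5,interpolation=cv2.INTER_CUBIC))
b=outline(im,K); print(plate(K,d,xr=(-.07,.0)),manip.current_time(),fb())
E
```

```text
49.5583
ext [0.0132 0.1269] [0.0662 0.2246] hinge [(0.145, np.float64(0.065)), (0.153, np.float64(0.066)), (0.161, np.float64(0.066)), (0.169, np.float64(0.0659)), (0.177, np.float64(0.0659)), (0.185, np.float64(0.0658)), (0.193, np.float64(0.0656)), (0.2, np.float64(0.0654)), (0.207, np.float64(0.063))]
(np.int64(106), array([0.1144, 0.118 , 0.122 ])) 49.6083 [ 0.34984438  0.43339876 -0.07815625]
```

View pics/top13z.png

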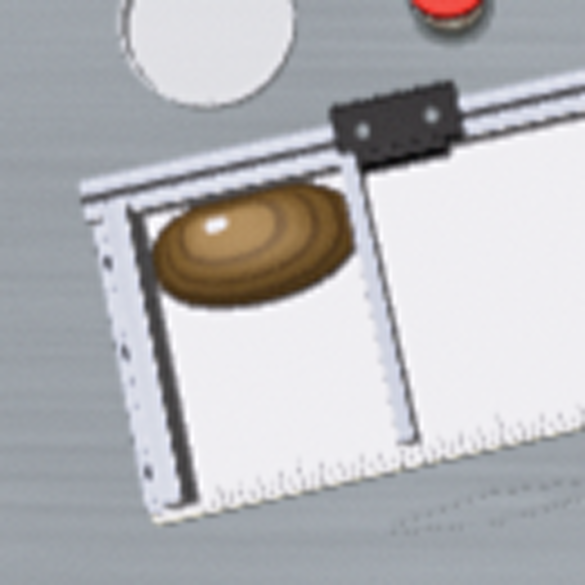

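View pics/top13.png

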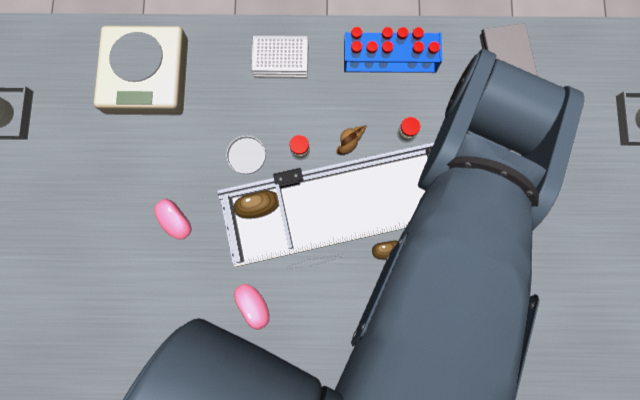

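The final top view shows the hinge flat along the fence, the front end on the stop and the slider plate at the rear end (355,230). The hand is clear and the bystanders it shows are where they were. Handing in.

```bash
python3 - <<'E'
from bench import manip
print(manip.sign_off(),manip.current_time())
E
```

```text
the job is handed in; nothing more can be done
the job is handed in; nothing more can be done
```

The shell is seated on the fence and the end stop, the slider is touching its other end, and the job is handed in. It took 49.6 s on the robot's clock.

**What I did:** I pushed the brown shell to the fence with two fingertips, then along the fence to the stop. A check picture showed that this push had turned it about 8–11° off the fence. I corrected that with a push at its front side and a short one at its rear tip. Then I pushed the slider up to the shell and moved the hand away.

**Last checks (top camera, hand clear):**

| Check | Measured | Expected |
|---|---|---|
| Hinge edge, over y = 0.153–0.200 | x = 0.0654–0.0660 | 0.065 (fence face) |
| Front end | y = 0.2246 | 0.225 (stop face) |
| Slider plate front | y ≈ 0.122 (joint about 0.307) | 0.121 (joint 0.306) |

- **Contact force:** readings stayed within about 2 N until the last 0.6 mm of slider travel, then reached 5 N, and I stopped there. The highest force I read was about 16 N, when I touched the fingertips to the board to find its height.
- **Disagreements:** The scene camera was about 12 mm off from the other two, so I used only the top and wrist cameras. The wrist camera put the plate front at 0.1229, within about 1 mm of the top camera.
- **Not confirmed:** In the last picture the arm hid the caliper and part of the small valve. I saw the caliper in place before the last slider push and part of the small valve during it, and nothing touched them.

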